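# Chock the rocking bench labeller with an oak wedge

## Robot

A 6-joint arm with a two-finger parallel gripper is mounted at the origin on the work surface. World frame = base frame: x ahead of the robot, y to its left, z up, the work surface at z = 0. Lengths are in mm, angles in rad, forces in N, time in s.
With the tool pointing down it reaches from about 350 to 775 mm from the base axis. Payload 7.3 kg.
Tool frame: the origin (TCP) lies between the finger pads; the fingertips stand bot.tip_extent ahead of it and the grasp point (between the pads) lies 6 mm ahead of it (bot.tip_extent is the distance from the TCP to the fingertips, in mm); x points along the fingers, y is the direction in which the jaws open and shut, and the axes are right-handed (so a half turn about x gives the same grasp; the last joint's range is limited). The gripper opens to 92 mm and grips with 3 to 60 N. Pads are 19 mm wide; open, the fingers measure 130 mm over their backs; the gripper's body (75 mm by 190 mm) begins 47 mm behind the grasp point.
Start: joints at [-1.358, 0.342, 1.524, -0, 1.275, -0.146], TCP at [184.377, -491.577, 251.741] pointing down, gripper open.
Joint ranges: [-2.53, 2.53], [-0.77, 2.02], [0.04, 2.7], [-1, 4.14], [0.28, 2.66], [-3.11, 3.11]. Speed limits (rad/s): [2.57, 2.57, 3.14, 3.14, 3.14, 3.14].

## Interface

Orientations are given as [roll, pitch, yaw] about the fixed x, y, z axes, in that order (R = Rz(yaw) Ry(pitch) Rx(roll)).
In Python, from plant import bot, capture, workorder gives the robot as it stands. The module is installed in compiled form; this text tells all that it offers.
- The arm moves only by the shell command python3 -m crank 'ROWS'. ROWS is JSON, a list of rows, each an object with "linear": the shift along the tool's x, y, z in cm, a list of three; "delta_rot": the turn, a rotation vector about the tool's x, y, z in degrees, a list of three; "fingers": the opening, from 0 (shut) to 1 (fully open). In form: [{"linear": [x, y, z], "delta_rot": [wx, wy, wz], "fingers": fingers}, ...]. A call has exactly 5 rows; each row shifts and turns the commanded pose from where the row before left it, along the tool's axes as they then stand; what a row does not reach is not made up. A row lasts 1/10 s, in which the tool goes at most 50 mm and 8.59 degrees, less where a joint would pass 70% of its speed; a pose out of reach is approached as far as the arm can. A call with a gripper value outside its range is refused whole. The fingers move at their own pace and stop on an object; the grip force is fixed at half the most. Time passes only in rows, so rows that do not move let the fingers close, or fill a call up. It gives the time, the measured TCP pose, the force and the opening at its end, in the units of the state.
- bot.get_obs(): the state, without advancing time (a new reading comes with each control period).
- capture(name): name is "scene" or "top" or "wrist"; returns a dict with "image" (420x560x3 uint8, blue, green, red), "mtx" (3x3 intrinsics, pixels), "dist_coeffs" ([k1, k2, p1, p2, k3] as OpenCV has them; the pictures are not rectified), "pose" (4x4, takes a point from camera to world coordinates). Camera axes: x right, y down, z forward; pixel columns grow to the right and rows downward; lengths in mm; the calibration is good to about 2 mm. A picture is of the moment at which its call begins. There is no depth.
- workorder.close_job(): hands the job in, once; it reports no verdict.
The state is a dict: "time": time; "joint_positions": joint angles; "dq": joint speeds; "tau": joint torques, N m; "tool_pos": TCP position; "tcp_rot": TCP orientation; "contact_force": force on the tool from outside, world axes, zero at the start; "moment": the same for the moment, N m; "grip_width": finger opening in mm.
Only numpy, scipy, OpenCV 4.12 (cv2) and the standard library are available. Lean on these libraries where they do the work, as an engineer would, in place of code of your own. Each camera call takes 0.05 s, during which the arm holds its last target. There are 200 camera calls.

## Task

The bottle labeller rocks because its front right foot does not reach the table: slide the oak wedge along the table, thin end first, under that foot until it is snug, then press down firmly with the fingertips on the corner of the deck right above that foot to check that the machine no longer rocks. If it still gives, push the wedge further in and test again, but do not jack the other three feet off the table. Only push and press: pick up nothing, leave the labeller standing where it is, and do not disturb the bottles, tools and other things around it.

Things in the scene. Friction and masses are not known exactly. Their poses are not given: they have to be found in the camera images.
- labeller: Bench bottle labeller, 6 kg, loose: steel base box 260 mm deep (x), 360 mm wide (y), deck 100 mm and underside 30 mm above the table; on the deck a housing with white panel (left end), two blue rollers, a reel with purple flanges. Four domed rubber feet of 28 mm diameter, 20 mm in from the sides (x +-110, y +-160 mm). Origin: middle of the base at table height; front is -x, left +y, right -y, z up.
- deck_corner (a point): The place to press: on the flat top of the deck (100 mm above the table), right above the short front right foot, 20 mm in from the front edge and from the right edge. A firm test press is 10 to 15 N. Nothing on the deck stands within 75 mm of it; rollers and bracket further off reach 160 mm above the table, the pressure roller 250 mm, reel and housing 285 mm.
- short_foot (a point): On the centre line of the short front right foot (-x, -y corner), 20 mm above the table. Its domed pad hangs 5 to 10 mm above the table, different each time (this point does not show how much). A push of about 5 N down on this corner rocks the machine until the pad touches the table and the back left foot lifts.
- foot_front_left (a point): Lowest point of the front left foot, on the table (z = 0) while the machine stands properly.
- foot_back_right (a point): Lowest point of the back right foot, likewise.
- foot_back_left (a point): Lowest point of the back left foot, likewise; it rises when the machine rocks onto the short foot.
- wedge: Dark brown oak wedge, 90 g, 130 mm long (x), 50 mm wide (y), flat on the table; 2 mm thick at the thin end (x +65), rising evenly to 24 mm at the upright butt face (x -65). Origin: middle of its underside, z up. Slides at under 1 N; once it meets the foot the resistance climbs steeply within a few mm: 5 to 10 N of push makes it snug and it stays; over 20 N starts to shove the whole machine.
- bottle_1: Dark wine bottle with white capsule, 75 mm diameter, 300 mm tall, 1.2 kg, standing left of the labeller; origin at the centre of its foot. Leave alone.
- bottle_2: A second such bottle. Leave alone.
- wrench: Steel wrench, 170 mm long, lying along its x; origin at the middle of its underside. Leave alone.
- hex_key: Dark L-shaped hex key, 110 by 32 mm, 8 mm thick, lying; origin at the middle of the long arm. Leave alone.
- cork: Wine cork, 24 mm diameter, 45 mm tall, standing; origin at the centre of its underside. Leave alone.
- label_roll: Roll of white labels, 100 mm diameter, 70 mm tall, standing on its end; origin at the centre of its underside. Leave alone.
- jar: Glass jar with white lid, 72 mm diameter, 100 mm tall; origin at the centre of its underside. Leave alone.
Not all that is in view belongs to the job. There is more than one size of the wedge; the one meant has the size given above.

How it is judged:
By the outcome, as a careful person would: the job done as asked, in the order asked, and still so for the second after the job is handed in, with the robot touching nothing.
It also fails if it takes over 64 s, if anything falls off the work surface, if the arm or the gripper's body presses on something with over 40 N, if the wrist force passes 120 N, or if a joint passes its speed limit or range.

## Working session

There is one attempt and no reset: what is moved stays moved. The work goes in short steps, Python scripts to look and compute and a shell command to move; the robot and the scene stay as the last step left them, time stands still between calls to the robot, and variables do not carry over. Pictures are saved under pics/ and viewed, on a budget of 10 in all, crops included, one or two more only if the job needs it, and the job is handed in when it is done.

```bash
mkdir -p pics
python3 - <<'E'
from plant import bot,capture
import cv2,numpy as np
o=bot.get_obs()
for k in o: print(k,np.round(o[k],3))
print(bot.tip_extent)
for n in("scene","top"):
    c=capture(n); cv2.imwrite(f"pics/{n}0.png",c["image"]); np.savez(f"pics/{n}0.npz",**c)
    print(n,c["mtx"],c["dist_coeffs"],np.round(c["pose"],3))
E
```

```text
time 0.0
joint_positions [-1.358  0.343  1.525 -0.     1.275 -0.146]
dq [ 0.    -0.001  0.001  0.     0.001  0.001]
tau [  0.    -43.124 -24.423   0.072   0.056  -0.   ]
tool_pos [ 184.31  -491.184  251.06 ]
tcp_rot [-1.711  1.569  1.789]
contact_force [-0.151  1.041 -0.169]
moment [-0.036 -0.001 -0.025]
grip_width 92.223
25.0
scene [[481.16913019   0.         282.77219431]
 [  0.         481.16913019 204.2209052 ]
 [  0.           0.           1.        ]] [0.03019966 0.         0.         0.         0.        ] [[ 3.560000e-01  6.800000e-01 -6.400000e-01  1.353630e+03]
 [ 9.340000e-01 -2.670000e-01  2.360000e-01 -2.566700e+02]
 [-1.000000e-02 -6.830000e-01 -7.310000e-01  1.007767e+03]
 [ 0.000000e+00  0.000000e+00  0.000000e+00  1.000000e+00]]
top [[470.2528958    0.         267.55775473]
 [  0.         470.2528958  207.45405427]
 [  0.           0.           1.        ]] [-0.0945732  0.         0.         0.         0.       ] [[ 4.000000e-03 -9.910000e-01  1.340000e-01  3.595440e+02]
 [-1.000000e+00 -6.000000e-03 -1.700000e-02  6.344100e+01]
 [ 1.800000e-02 -1.330000e-01 -9.910000e-01  1.441997e+03]
 [ 0.000000e+00  0.000000e+00  0.000000e+00  1.000000e+00]]
```

View pics/top0.png

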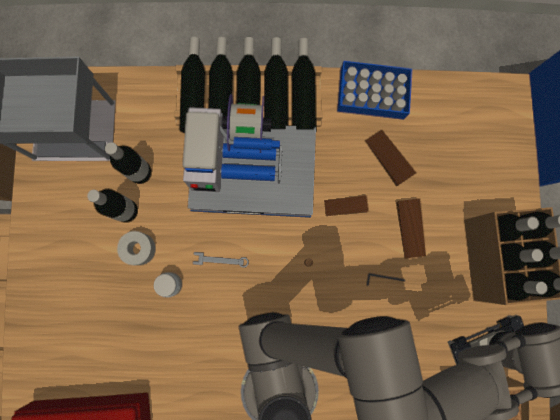

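View pics/scene0.png

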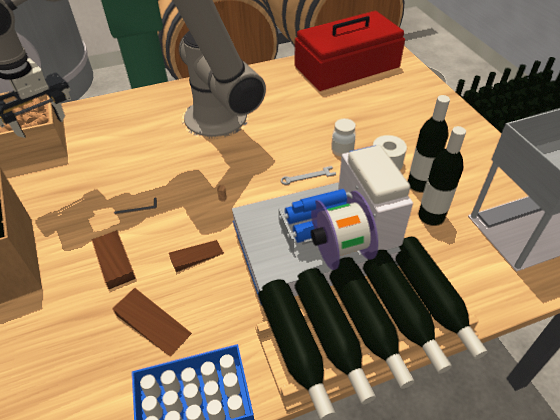

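The top view shows three brown wedges, at pixels (390,158), (347,205) and (411,228). The labeller's front right deck corner is near (312,215). I'll measure the wedges and the deck next, and make one enlarged crop.

```bash
cat > h.py <<'E'
import cv2,numpy as np
def ray(c,px):
    p=cv2.undistortPoints(np.float64(px).reshape(-1,1,2),c["mtx"],c["dist_coeffs"]).reshape(-1,2)
    T=c["pose"]; return T[:3,3],np.c_[p,np.ones(len(p))]@T[:3,:3].T
def onz(c,px,z):
    o,d=ray(c,px); return o+d*((z-o[2])/d[:,2])[:,None]
def proj(c,P):
    Ti=np.linalg.inv(c["pose"]); return cv2.projectPoints(np.float64(P).reshape(-1,1,3),cv2.Rodrigues(Ti[:3,:3])[0],Ti[:3,3],c["mtx"],c["dist_coeffs"])[0].reshape(-1,2)
E
python3 - <<'E'
from h import *
for n in("top","scene"):
    c=dict(np.load(f"pics/{n}0.npz")); im=c["image"]
    hsv=cv2.cvtColor(im,cv2.COLOR_BGR2HSV)
    m=((hsv[...,0]<16)&(hsv[...,1]>90)&(hsv[...,2]<125)&(hsv[...,2]>35)).astype(np.uint8)
    m=cv2.morphologyEx(m,cv2.MORPH_OPEN,np.ones((3,3)))
    for k in cv2.findContours(m,0,1)[0]:
        if 300<cv2.contourArea(k)<6000:
            r=cv2.minAreaRect(k);b=cv2.boxPoints(r)
            W=onz(c,b,8); 
            print(n,np.round(r[0]),cv2.contourArea(k),np.round(np.linalg.norm(W[1]-W[0])),np.round(np.linalg.norm(W[2]-W[1])),W[:,:2].round().tolist())
t=cv2.imread("pics/top0.png")[110:270,180:440]
s=cv2.imread("pics/scene0.png")[195:365,80:280]
a=cv2.resize(t,(780,480),interpolation=cv2.INTER_CUBIC);cv2.imwrite("pics/crop1.png",a)
cv2.imwrite("pics/crop2.png",cv2.resize(s,(700,595),interpolation=cv2.INTER_CUBIC))
E
```

```text
top [ 74. 410.] 848.0 389.0 50.0 [[-46.0, 813.0], [-33.0, 424.0], [-83.0, 423.0], [-98.0, 812.0]]
top [411. 228.] 1258.5 75.0 185.0 [[579.0, -363.0], [588.0, -438.0], [403.0, -452.0], [395.0, -378.0]]
top [346. 205.] 665.5 135.0 55.0 [[581.0, -134.0], [596.0, -268.0], [541.0, -272.0], [527.0, -139.0]]
top [390. 156.] 1181.0 81.0 179.0 [[770.0, -266.0], [817.0, -332.0], [667.0, -431.0], [621.0, -364.0]]
scene [151. 322.] 2290.5 78.0 208.0 [[651.0, -433.0], [597.0, -377.0], [775.0, -271.0], [819.0, -327.0]]
scene [195. 253.] 835.5 132.0 70.0 [[531.0, -273.0], [514.0, -142.0], [584.0, -141.0], [598.0, -268.0]]
scene [ 20. 269.] 1583.5 109.0 215.0 [[310.0, -678.0], [350.0, -577.0], [565.0, -584.0], [529.0, -674.0]]
scene [112. 259.] 1369.0 73.0 181.0 [[412.0, -459.0], [401.0, -387.0], [580.0, -364.0], [587.0, -431.0]]
scene [350.  61.] 3648.0 464.0 417.0 [[-416.0, 457.0], [-265.0, 896.0], [97.0, 690.0], [-34.0, 311.0]]
scene [181.  50.] 353.5 61.0 422.0 [[-700.0, 9.0], [-677.0, 65.0], [-267.0, -32.0], [-286.0, -81.0]]
scene [357.  12.] 1402.5 400.0 243.0 [[-687.0, 665.0], [-543.0, 1039.0], [-332.0, 918.0], [-465.0, 571.0]]
scene [249.  27.] 2464.5 270.0 678.0 [[-844.0, 222.0], [-974.0, 458.0], [-301.0, 375.0], [-226.0, 184.0]]
```

View pics/crop1.png

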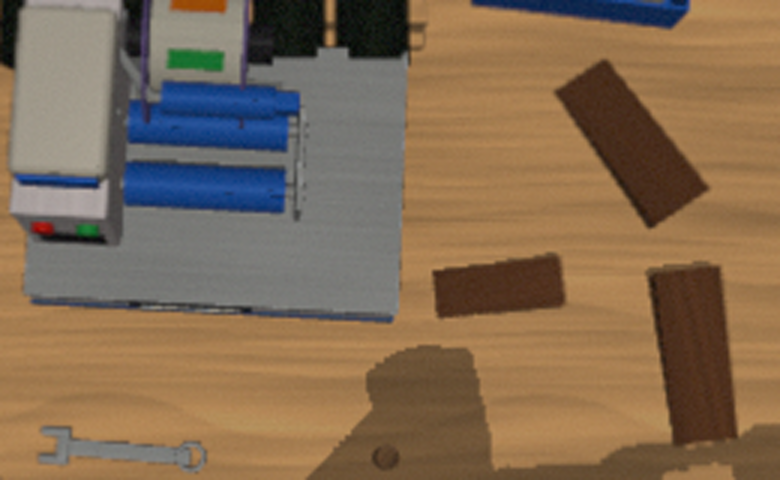

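View pics/crop2.png

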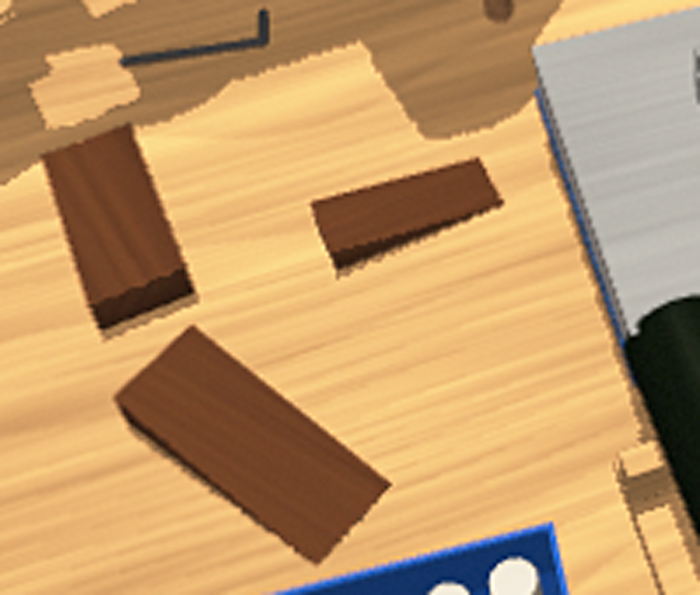

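Identification: of the wedges at top (390,158), (347,205) and (411,228), only (347,205) measures about 130 x 50 mm. The other two are about 180 x 75. The scene crop shows its thick butt on the left side (-y), so the thin end already points at the labeller. Next I'll measure the deck and the wedge edges.

Run:
```python
from h import *
from plant import bot
from scipy.spatial.transform import Rotation as R
o=bot.get_obs(); print("tool axes cols\n",R.from_euler('xyz',o["tcp_rot"]).as_matrix().round(3))
for n in("top","scene"):
    c=dict(np.load(f"pics/{n}0.npz")); im=c["image"]; hsv=cv2.cvtColor(im,cv2.COLOR_BGR2HSV)
    m=((hsv[...,1]<45)&(hsv[...,2]>80)).astype(np.uint8)
    box=(180,120,325,222) if n=="top" else (225,180,420,300)
    z=np.zeros_like(m); z[box[1]:box[3],box[0]:box[2]]=1; m*=z
    m=cv2.morphologyEx(m,cv2.MORPH_OPEN,np.ones((3,3)))
    k=max(cv2.findContours(m,0,1)[0],key=cv2.contourArea)
    a=cv2.approxPolyDP(k,2.5,True).reshape(-1,2)
    for p,w in zip(a,onz(c,a.astype(float),100)): print(n,p,w.round(1))
    m=((hsv[...,0]<16)&(hsv[...,1]>90)&(hsv[...,2]<125)&(hsv[...,2]>35)).astype(np.uint8)
    for k in cv2.findContours(m,0,1)[0]:
        x,y,w,h=cv2.boundingRect(k); q=(347,205) if n=="top" else (195,256)
        if cv2.pointPolygonTest(k,q,False)>0:
            a=cv2.approxPolyDP(k,2,True).reshape(-1,2)
            for p,w0,w1 in zip(a,onz(c,a.astype(float),2),onz(c,a.astype(float),24)): print("wedge",p,w0.round(),w1.round())
```

```text
tool axes cols
 [[-0.     0.351 -0.936]
 [ 0.001 -0.936 -0.351]
 [-1.    -0.001 -0.   ]]
top [315 130] [772.8 -99.4 100. ]
top [286 126] [784.1 -13.5 100. ]
top [285 129] [774.8 -10.5 100. ]
top [263 132] [765.   54.5 100. ]
top [262 137] [749.7  57.4 100. ]
top [280 141] [738.    4.3 100. ]
top [275 161] [677.6  19.  100. ]
top [222 158] [685.4 173.9 100. ]
top [222 163] [670.4 173.6 100. ]
top [274 165] [665.6  21.9 100. ]
top [279 169] [653.8   7.3 100. ]
top [274 181] [618.1  21.8 100. ]
top [221 179] [622.9 175.7 100. ]
top [219 190] [590.5 180.9 100. ]
top [215 184] [608.  192.8 100. ]
top [216 170] [649.5 190.7 100. ]
top [212 173] [640.5 202.2 100. ]
top [184 171] [646.  283.9 100. ]
top [187 184] [607.6 274.  100. ]
top [204 186] [602.  224.5 100. ]
top [209 183] [610.9 210.2 100. ]
top [216 189] [593.4 189.6 100. ]
top [215 192] [584.5 192.3 100. ]
top [189 189] [592.9 267.8 100. ]
top [188 207] [540.3 269.3 100. ]
top [310 215] [519.3 -82.2 100. ]
wedge [366 196] [ 592. -269.    2.] [ 588. -264.   24.]
wedge [363 194] [ 598. -260.    2.] [ 594. -255.   24.]
wedge [324 200]
[... 1015 characters left out ...]
187] [556.9 206.5 100. ]
scene [349 197] [597.  207.4 100. ]
scene [352 197] [599.8 214.7 100. ]
scene [351 191] [579.1 222.1 100. ]
scene [358 191] [585.8 239.2 100. ]
scene [374 216] [679.6 236.3 100. ]
scene [378 249] [775.7 195.3 100. ]
scene [386 249] [782.5 212.8 100. ]
scene [395 257] [810.7 220.7 100. ]
scene [411 206] [683.5 340.4 100. ]
scene [410 199] [661.1 351.  100. ]
scene [404 194] [639.6 345.9 100. ]
wedge [223 252] [ 575. -138.    2.] [ 592. -141.   24.]
wedge [216 240] [ 529. -144.    2.] [ 547. -147.   24.]
wedge [169 253] [ 527. -271.    2.] [ 545. -270.   24.]
wedge [175 270] [ 586. -267.    2.] [ 602. -267.   24.]
wedge [179 271] [ 592. -259.    2.] [ 609. -259.   24.]
```

Measured so far:
- **Labeller:** the front right deck corner is at about (520,-86). Labeller y is about (0.067,0.998), so the short foot is at about (541,-67).
- **Wedge:** the butt centre is at about (567,-267) and the thin end at about (553,-138), which is about 129 mm apart. The axis is about (-0.11,0.994) and points within about 4 mm of the foot.

First I'll move above a point behind the butt, then turn the jaws parallel to it.

```bash
python3 -m crank '[{"linear":[0,-0.5,-4.5],"delta_rot":[0,0,0],"fingers":0.12},{"linear":[0,-0.5,-4.5],"delta_rot":[0,0,0],"fingers":0.12},{"linear":[0,-0.5,-4.5],"delta_rot":[0,0,0],"fingers":0.12},{"linear":[0,-0.5,-4.5],"delta_rot":[0,0,0],"fingers":0.12},{"linear":[0,-0.5,-4.5],"delta_rot":[0,0,0],"fingers":0.12}]'
python3 -m crank '[{"linear":[0,-0.5,-4.5],"delta_rot":[0,0,0],"fingers":0.12},{"linear":[0,-0.5,-4.5],"delta_rot":[0,0,0],"fingers":0.12},{"linear":[0,-0.5,-4.5],"delta_rot":[0,0,0],"fingers":0.12},{"linear":[0,-0.5,-4.5],"delta_rot":[0,0,0],"fingers":0.12},{"linear":[0,0,-2.4],"delta_rot":[0,0,0],"fingers":0.12}]'
python3 -m crank '[{"linear":[0,0,0],"delta_rot":[-7.6,0,0],"fingers":0.12},{"linear":[0,0,0],"delta_rot":[-7.6,0,0],"fingers":0.12},{"linear":[0,0,0],"delta_rot":[-7.6,0,0],"fingers":0.12},{"linear":[0,0,0],"delta_rot":[-7.6,0,0],"fingers":0.12},{"linear":[0,0,0],"delta_rot":[-7.6,0,0],"fingers":0.12}]'
python3 -m crank '[{"linear":[0,0,0],"delta_rot":[-7.6,0,0],"fingers":0.12},{"linear":[0,0,0],"delta_rot":[-7.6,0,0],"fingers":0.12},{"linear":[0,0,0],"delta_rot":[-7.6,0,0],"fingers":0.12},{"linear":[0,0,0],"delta_rot":[-7.6,0,0],"fingers":0.12},{"linear":[0,0,0],"delta_rot":[-7.6,0,0],"fingers":0.12}]'
cat > s.py <<'E'
from plant import bot
import numpy as np
from scipy.spatial.transform import Rotation as R
o=bot.get_obs();M=R.from_euler('xyz',o["tcp_rot"]).as_matrix()
print(o["time"],o["tool_pos"].round(1) if hasattr(o["tool_pos"],"round") else o["tool_pos"],"y",M[:,1].round(3),"z",M[:,2].round(3),"x",M[:,0].round(3),"F",np.round(o["contact_force"],1),round(o["grip_width"],1))
E
python3 s.py
```

```text
time: 0.6
tool_pos: [387.6, -388.0, 251.4]
tcp_rot: [-1.116, 1.57, 2.384]
contact_force: [0.2, -0.1, -0.4]
grip_width: 56.3
time: 1.1
tool_pos: [572.8, -296.2, 250.9]
tcp_rot: [-1.765, 1.57, 1.738]
contact_force: [-1.0, 0.6, -0.2]
grip_width: 16.0
time: 1.6
tool_pos: [570.1, -298.6, 251.0]
tcp_rot: [-1.566, 1.57, 2.603]
contact_force: [-0.6, -0.7, 0.1]
grip_width: 10.9
time: 2.1
tool_pos: [570.1, -298.7, 251.1]
tcp_rot: [-2.262, 1.57, 2.57]
contact_force: [-0.3, 0.5, -0.2]
grip_width: 11.2
2.1 [ 570.1 -298.7  251.1] y [ 0.993  0.12  -0.001] z [ 0.12  -0.993 -0.001] x [-0.001  0.001 -1.   ] F [-0.3  0.5 -0.2] 11.2
```

```bash
python3 -m crank '[{"linear":[4.3,0,0],"delta_rot":[0,0,0],"fingers":0.12},{"linear":[4.3,0,0],"delta_rot":[0,0,0],"fingers":0.12},{"linear":[4.3,0,0],"delta_rot":[0,0,0],"fingers":0.12},{"linear":[4.3,0,0],"delta_rot":[0,0,0],"fingers":0.12},{"linear":[4.3,0,0],"delta_rot":[0,0,0],"fingers":0.12}]'
python3 -m crank '[{"linear":[0,0,-0.8],"delta_rot":[0,0,0],"fingers":0.12},{"linear":[0,0,-0.8],"delta_rot":[0,0,0],"fingers":0.12},{"linear":[0,0,-0.8],"delta_rot":[0,0,0],"fingers":0.12},{"linear":[0,0,-0.8],"delta_rot":[0,0,0],"fingers":0.12},{"linear":[0,0,-0.8],"delta_rot":[0,0,0],"fingers":0.12}]'
python3 -m crank '[{"linear":[0,0,-0.8],"delta_rot":[0,0,0],"fingers":0.12},{"linear":[0,0,-0.8],"delta_rot":[0,0,0],"fingers":0.12},{"linear":[0,0,-0.8],"delta_rot":[0,0,0],"fingers":0.12},{"linear":[0,0,-0.8],"delta_rot":[0,0,0],"fingers":0.12},{"linear":[0,0,0],"delta_rot":[0,0,0],"fingers":0.12}]'
python3 - <<'E'
from h import *
from plant import capture
for n in("top","scene"):
    c=capture(n);np.savez(f"pics/{n}1.npz",**c)
    if n=="top":t=c["image"][130:290,250:410]
    else:s=c["image"][170:330,120:280]
cv2.imwrite("pics/v1.png",np.hstack([cv2.resize(x,(400,400),interpolation=cv2.INTER_CUBIC) for x in(t,s)]))
E
```

```text
time: 2.6
tool_pos: [569.9, -298.6, 34.8]
tcp_rot: [-2.157, 1.57, 2.669]
contact_force: [0.2, -0.6, -0.2]
grip_width: 11.0
time: 3.1
tool_pos: [566.8, -259.0, 39.2]
tcp_rot: [0.846, 1.566, -0.61]
contact_force: [0.1, -1.1, 1.2]
grip_width: 11.0
time: 3.6
tool_pos: [561.7, -225.8, 36.5]
tcp_rot: [-2.398, 1.569, 2.43]
contact_force: [0.4, -0.2, 0.1]
grip_width: 11.3
```

View pics/v1.png

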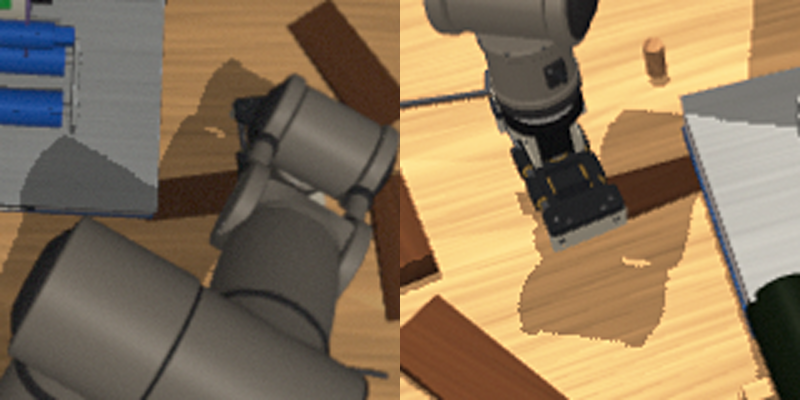

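The picture shows the thin end at the deck's right edge, with the wedge still straight. I'll measure its lateral line before going in under the base.

Run:
```python
from h import *
for n,b in(("top",(313,190,346,225)),("scene",(200,225,243,270))):
    c=dict(np.load(f"pics/{n}1.npz")); im=c["image"]; hsv=cv2.cvtColor(im,cv2.COLOR_BGR2HSV)
    m=((hsv[...,0]<16)&(hsv[...,1]>90)&(hsv[...,2]<110)&(hsv[...,2]>25)).astype(np.uint8)
    z=np.zeros_like(m); z[b[1]:b[3],b[0]:b[2]]=1; m*=z
    for u in range(b[0],b[2],4):
        v=np.where(m[:,u])[0]
        if len(v)>3:
            q=np.array([[u,v[0]-.5],[u,v[-1]+.5]]); print(n,q.tolist(),onz(c,q,5)[:,:2].round(1).tolist())
    print(n,"foot proj",proj(c,[[541,-67,2]]).round(1))
```

```text
top [[313.0, 199.5], [313.0, 221.5]] [[579.0, -102.2], [510.5, -101.6]]
top [[317.0, 200.5], [317.0, 221.5]] [[576.0, -114.6], [510.5, -114.0]]
top [[321.0, 190.5], [321.0, 222.5]] [[607.5, -127.5], [507.5, -126.3]]
top [[325.0, 190.5], [325.0, 221.5]] [[607.6, -140.0], [510.7, -138.7]]
top [[329.0, 199.5], [329.0, 220.5]] [[579.4, -152.1], [513.8, -151.2]]
top [[333.0, 198.5], [333.0, 224.5]] [[582.6, -164.6], [501.5, -163.4]]
top [[337.0, 189.5], [337.0, 215.5]] [[611.0, -177.6], [529.5, -176.3]]
top [[341.0, 189.5], [341.0, 207.5]] [[611.1, -190.1], [554.5, -189.1]]
top foot proj [[301.6 211.7]]
scene [[208.0, 239.5], [208.0, 247.5]] [[522.3, -164.1], [548.5, -171.1]]
scene [[212.0, 238.5], [212.0, 256.5]] [[522.8, -153.3], [580.9, -169.0]]
scene [[216.0, 237.5], [216.0, 255.5]] [[523.4, -142.4], [581.6, -158.5]]
scene [[220.0, 235.5], [220.0, 253.5]] [[520.6, -130.5], [579.1, -147.0]]
scene [[224.0, 234.5], [224.0, 252.5]] [[521.2, -119.5], [579.8, -136.4]]
scene [[228.0, 233.5], [228.0, 250.5]] [[521.8, -108.5], [577.3, -124.8]]
scene [[232.0, 232.5], [232.0, 248.5]] [[522.4, -97.4], [574.8, -113.1]]
scene [[236.0, 234.5], [236.0, 247.5]] [[533.0, -89.3], [575.4, -102.4]]
scene foot proj [[244.9 235. ]]
```

```bash
python3 -m crank '[{"linear":[0.1,0,-0.5],"delta_rot":[-0.5,0,0],"fingers":0.12},{"linear":[0.1,0,-0.5],"delta_rot":[-0.5,0,0],"fingers":0.12},{"linear":[0,0,-0.5],"delta_rot":[-0.5,0,0],"fingers":0.12},{"linear":[0,0,-0.5],"delta_rot":[-0.5,0,0],"fingers":0.12},{"linear":[0,0,-0.5],"delta_rot":[0,0,0],"fingers":0.12}]'
python3 -m crank '[{"linear":[0,0,-0.2],"delta_rot":[0,0,0],"fingers":0.12},{"linear":[0,0,-0.2],"delta_rot":[0,0,0],"fingers":0.12},{"linear":[0,0,-0.2],"delta_rot":[0,0,0],"fingers":0.12},{"linear":[0,0,-0.2],"delta_rot":[0,0,0],"fingers":0.12},{"linear":[0,0,0],"delta_rot":[0,0,0],"fingers":0.12}]'; python3 s.py
```

```text
time: 4.2
tool_pos: [558.5, -201.8, 34.5]
tcp_rot: [-2.215, 1.57, 2.647]
contact_force: [0.1, -0.0, -0.3]
grip_width: 11.0
time: 4.7
tool_pos: [557.5, -194.4, 34.7]
tcp_rot: [-2.43, 1.571, 2.432]
contact_force: [0.0, 0.4, 0.9]
grip_width: 11.2
4.7 [ 557.5 -194.4   34.7] y [ 0.989  0.149 -0.   ] z [ 0.149 -0.989 -0.   ] x [-0.  0. -1.] F [0.  0.4 0.9] 11.2
```

```bash
python3 -m crank '[{"linear":[0,0,-0.2],"delta_rot":[0,0,0],"fingers":0.12},{"linear":[0,0,-0.2],"delta_rot":[0,0,0],"fingers":0.12},{"linear":[0,0,-0.2],"delta_rot":[0,0,0],"fingers":0.12},{"linear":[0,0,0],"delta_rot":[0,0,0],"fingers":0.12},{"linear":[0,0,0],"delta_rot":[0,0,0],"fingers":0.12}]'
```

```text
time: 5.2
tool_pos: [556.6, -188.5, 34.7]
tcp_rot: [-2.503, 1.571, 2.359]
contact_force: [1.1, -0.5, 0.9]
grip_width: 11.0
```

```bash
python3 -m crank '[{"linear":[0,0,-0.15],"delta_rot":[0,0,0],"fingers":0.12},{"linear":[0,0,-0.15],"delta_rot":[0,0,0],"fingers":0.12},{"linear":[0,0,-0.1],"delta_rot":[0,0,0],"fingers":0.12},{"linear":[0,0,0],"delta_rot":[0,0,0],"fingers":0.12},{"linear":[0,0,0],"delta_rot":[0,0,0],"fingers":0.12}]'
```

```text
time: 5.7
tool_pos: [556.0, -184.5, 34.7]
tcp_rot: [-2.378, 1.571, 2.484]
contact_force: [0.3, -0.2, 0.5]
grip_width: 11.2
```

```bash
python3 -m crank '[{"linear":[0,0,-0.15],"delta_rot":[0,0,0],"fingers":0.12},{"linear":[0,0,-0.15],"delta_rot":[0,0,0],"fingers":0.12},{"linear":[0,0,0],"delta_rot":[0,0,0],"fingers":0.12},{"linear":[0,0,0],"delta_rot":[0,0,0],"fingers":0.12},{"linear":[0,0,0],"delta_rot":[0,0,0],"fingers":0.12}]'
```

```text
time: 6.2
tool_pos: [555.8, -182.1, 34.8]
tcp_rot: [0.551, 1.57, -0.87]
contact_force: [0.0, -4.2, -1.2]
grip_width: 11.0
```

```bash
python3 -m crank '[{"linear":[0,0,-0.1],"delta_rot":[0,0,0],"fingers":0.12},{"linear":[0,0,0],"delta_rot":[0,0,0],"fingers":0.12},{"linear":[0,0,0],"delta_rot":[0,0,0],"fingers":0.12},{"linear":[0,0,0],"delta_rot":[0,0,0],"fingers":0.12},{"linear":[0,0,0],"delta_rot":[0,0,0],"fingers":0.12}]'
```

```text
time: 6.7
tool_pos: [555.8, -181.5, 34.9]
tcp_rot: [0.485, 1.569, -0.936]
contact_force: [0.6, -6.8, -1.2]
grip_width: 11.0
```

```bash
python3 -m crank '[{"linear":[0,0,-0.08],"delta_rot":[0,0,0],"fingers":0.12},{"linear":[0,0,0],"delta_rot":[0,0,0],"fingers":0.12},{"linear":[0,0,0],"delta_rot":[0,0,0],"fingers":0.12},{"linear":[0,0,0],"delta_rot":[0,0,0],"fingers":0.12},{"linear":[0,0,0],"delta_rot":[0,0,0],"fingers":0.12}]'
python3 - <<'E'
from h import *
from plant import capture
for n in("top","scene"):
    c=capture(n);np.savez(f"pics/{n}2.npz",**c)
    if n=="top":t=c["image"][130:290,250:410]
    else:s=c["image"][170:330,120:280]
cv2.imwrite("pics/v2.png",np.hstack([cv2.resize(x,(400,400),interpolation=cv2.INTER_CUBIC) for x in(t,s)]))
E
```

```text
time: 7.2
tool_pos: [555.8, -181.1, 35.0]
tcp_rot: [0.479, 1.568, -0.942]
contact_force: [0.4, -7.1, -1.2]
grip_width: 10.8
```

View pics/v2.png

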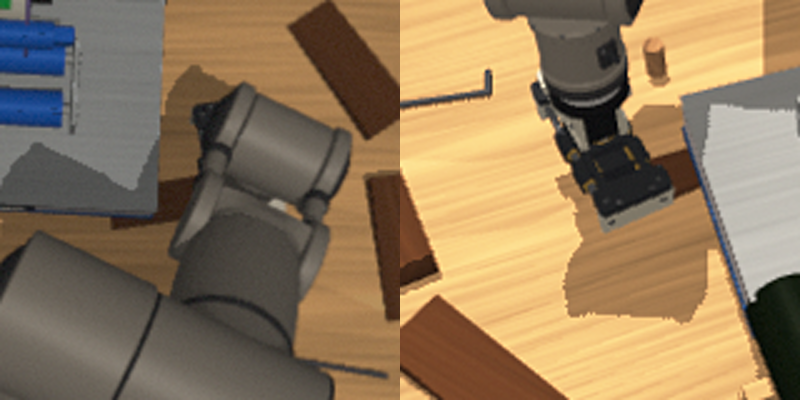

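The wedge is under the right edge, with the thin end visible below the front edge at about px (294,221). I'll check its lateral position against the foot.

```bash
python3 - <<'E'
from h import *
c=dict(np.load("pics/top2.npz")); im=c["image"]; hsv=cv2.cvtColor(im,cv2.COLOR_BGR2HSV)
for u in range(290,324,3): print(u,[tuple(hsv[v,u].tolist()) for v in range(212,226,2)])
q=np.float64([[295,221],[312,218],[320,216],[294.5,216]]); print(onz(c,q,3).round(1)); print(proj(c,[[541,-67,3],[520,-86,100]]))
# deck shift check
for n in("top","scene"):
    a,b=[dict(np.load(f"pics/{n}{i}.npz"))["image"].astype(np.float32).mean(2) for i in(0,2)]
    sl=(slice(120,205),slice(182,260)) if n=="top" else (slice(180,300),slice(300,420))
    print(n,cv2.phaseCorrelate(a[sl].copy(),b[sl].copy()))
E
python3 -m crank '[{"linear":[0,0,0.3],"delta_rot":[0,0,0],"fingers":0.12},{"linear":[0,0,0.7],"delta_rot":[0,0,0],"fingers":0.12},{"linear":[0,0,2],"delta_rot":[0,0,0],"fingers":0.12},{"linear":[0,0,3],"delta_rot":[0,0,0],"fingers":0],"fingers":0}]' 2>&1 | tail -1
```

```text
290 [(30, 3, 82), (168, 17, 74), (173, 19, 54), (17, 133, 100), (16, 128, 102), (16, 133, 102), (15, 127, 116)]
293 [(60, 6, 84), (0, 7, 71), (135, 18, 56), (17, 132, 106), (16, 128, 102), (17, 129, 101), (15, 129, 117)]
296 [(60, 3, 85), (0, 12, 65), (108, 127, 56), (11, 157, 52), (15, 208, 49), (15, 128, 106), (16, 126, 117)]
299 [(30, 3, 85), (0, 12, 64), (109, 125, 59), (11, 125, 55), (12, 160, 51), (17, 137, 104), (16, 129, 115)]
302 [(30, 9, 83), (15, 15, 68), (112, 116, 66), (13, 168, 53), (14, 138, 61), (16, 130, 108), (15, 123, 116)]
305 [(60, 6, 87), (15, 8, 68), (107, 98, 70), (9, 145, 51), (15, 124, 80), (15, 128, 106), (16, 135, 115)]
308 [(40, 9, 84), (30, 3, 76), (105, 120, 66), (15, 168, 47), (16, 111, 87), (16, 125, 106), (16, 131, 115)]
311 [(60, 12, 86), (50, 10, 80), (168, 29, 44), (11, 152, 47), (16, 123, 106), (15, 118, 108), (16, 133, 115)]
314 [(12, 144, 53), (10, 127, 52), (11, 116, 55), (10, 130, 53), (18, 134, 101), (17, 126, 107), (16, 123, 114)]
317 [(14, 142, 52), (14, 173, 50), (10, 142, 52), (12, 147, 59), (14, 126, 105), (16, 135, 104), (16, 124, 115)]
320 [(12, 173, 53), (14, 151, 54), (13, 170, 48), (14, 128, 78), (15, 109, 89), (12, 65, 59), (15, 41, 50)]
323 [(11, 165, 54), (14, 112, 50), (20, 32, 48), (15, 32, 48), (12, 47, 54), (21, 40, 82), (17, 39, 104)]
[[ 511.9  -46.2    3. ]
 [ 521.5  -98.8    3. ]
 [ 527.9 -123.7    3. ]
 [ 527.4  -44.7    3. ]]
[[301.67846035 211.68035586]
 [311.31691163 214.75780488]]
top ((-0.04384469265276181, -0.04483246201088775), 0.9615382570690579)
scene ((0.06482823060559895, 0.01220147493623358), 0.9894662313991123)
invalid input: not JSON, or not a number
```

The wedge's near edge runs through about (516,-67), so its centreline passes under the foot at x of about 541. The labeller has not shifted (phase correlation below 0.1 px). The retreat call was refused because of a typing error. I'll retract, rise, shut the fingers and move over the corner.

```bash
python3 -m crank '[{"linear":[0,0,0.3],"delta_rot":[0,0,0],"fingers":0.12},{"linear":[0,0,0.7],"delta_rot":[0,0,0],"fingers":0.12},{"linear":[0,0,2],"delta_rot":[0,0,0],"fingers":0.12},{"linear":[-4,0,0],"delta_rot":[0,0,0],"fingers":0},{"linear":[-4.5,0,0],"delta_rot":[0,0,0],"fingers":0}]'
python3 -m crank '[{"linear":[-3.5,0,0],"delta_rot":[0,0,0],"fingers":0},{"linear":[0,0.1,-4.0],"delta_rot":[0,0,0],"fingers":0},{"linear":[0,0.1,-4.5],"delta_rot":[0,0,0],"fingers":0},{"linear":[0,0.1,-4.5],"delta_rot":[0,0,0],"fingers":0},{"linear":[0,0,-1.5],"delta_rot":[0,0,0],"fingers":0}]'
python3 -m crank '[{"linear":[0,0,0],"delta_rot":[0,0,0],"fingers":0},{"linear":[0,0,0],"delta_rot":[0,0,0],"fingers":0},{"linear":[0,0,0],"delta_rot":[0,0,0],"fingers":0},{"linear":[0,0,0],"delta_rot":[0,0,0],"fingers":0},{"linear":[0,0,0],"delta_rot":[0,0,0],"fingers":0}]';python3 s.py
```

```text
time: 7.8
tool_pos: [558.8, -210.7, 118.8]
tcp_rot: [-2.224, 1.566, 2.636]
contact_force: [1.3, -1.2, 0.0]
grip_width: 1.2
time: 8.3
tool_pos: [540.6, -63.3, 154.9]
tcp_rot: [-2.692, 1.569, 2.172]
contact_force: [-0.3, 0.5, -0.1]
grip_width: 0.4
time: 8.8
tool_pos: [541.3, -66.8, 154.6]
tcp_rot: [-0.784, 1.571, -2.207]
contact_force: [0.5, -0.7, -0.3]
grip_width: 0.2
8.8 [541.3 -66.8 154.6] y [ 0.989  0.147 -0.   ] z [ 0.147 -0.989  0.   ] x [-0. -0. -1.] F [ 0.5 -0.7 -0.3] 0.2
```

```bash
python3 -m crank '[{"linear":[1.0,0,0],"delta_rot":[0,0,0],"fingers":0},{"linear":[0.8,0,0],"delta_rot":[0,0,0],"fingers":0},{"linear":[0.5,0,0],"delta_rot":[0,0,0],"fingers":0},{"linear":[0.3,0,0],"delta_rot":[0,0,0],"fingers":0},{"linear":[0,0,0],"delta_rot":[0,0,0],"fingers":0}]'
python3 -c "
from h import *
from plant import capture
for n in('top','scene'):np.savez(f'pics/{n}3.npz',**capture(n))"
python3 -m crank '[{"linear":[0.1,0,0],"delta_rot":[0,0,0],"fingers":0},{"linear":[0.1,0,0],"delta_rot":[0,0,0],"fingers":0},{"linear":[0.1,0,0],"delta_rot":[0,0,0],"fingers":0},{"linear":[0,0,0],"delta_rot":[0,0,0],"fingers":0},{"linear":[0,0,0],"delta_rot":[0,0,0],"fingers":0}]'
```

```text
time: 9.3
tool_pos: [540.9, -65.7, 128.1]
tcp_rot: [-1.903, 1.57, 2.959]
contact_force: [0.4, 0.2, 0.7]
grip_width: 0.3
time: 9.9
tool_pos: [541.2, -65.8, 125.7]
tcp_rot: [-0.096, 1.571, -1.517]
contact_force: [0.1, 0.2, 0.6]
grip_width: 0.9
```

```bash
python3 -m crank '[{"linear":[0.1,0,0],"delta_rot":[0,0,0],"fingers":0},{"linear":[0,0,0],"delta_rot":[0,0,0],"fingers":0},{"linear":[0,0,0],"delta_rot":[0,0,0],"fingers":0},{"linear":[0,0,0],"delta_rot":[0,0,0],"fingers":0},{"linear":[0,0,0],"delta_rot":[0,0,0],"fingers":0}]'
```

```text
time: 10.4
tool_pos: [541.2, -65.8, 124.7]
tcp_rot: [0.158, 1.571, -1.263]
contact_force: [-0.4, -0.2, -0.4]
grip_width: 0.1
```

```bash
python3 -m crank '[{"linear":[0.1,0,0],"delta_rot":[0,0,0],"fingers":0},{"linear":[0,0,0],"delta_rot":[0,0,0],"fingers":0},{"linear":[0,0,0],"delta_rot":[0,0,0],"fingers":0},{"linear":[0,0,0],"delta_rot":[0,0,0],"fingers":0},{"linear":[0,0,0],"delta_rot":[0,0,0],"fingers":0}]'
```

```text
time: 10.9
tool_pos: [541.3, -65.9, 124.4]
tcp_rot: [0.944, 1.57, -0.477]
contact_force: [-2.0, 0.3, 5.3]
grip_width: 0.3
```

```bash
python3 -m crank '[{"linear":[0.1,0,0],"delta_rot":[0,0,0],"fingers":0},{"linear":[0,0,0],"delta_rot":[0,0,0],"fingers":0},{"linear":[0,0,0],"delta_rot":[0,0,0],"fingers":0},{"linear":[0,0,0],"delta_rot":[0,0,0],"fingers":0},{"linear":[0,0,0],"delta_rot":[0,0,0],"fingers":0}]'
```

```text
time: 11.4
tool_pos: [541.3, -65.9, 124.3]
tcp_rot: [0.961, 1.57, -0.461]
contact_force: [-4.1, 1.2, 11.9]
grip_width: 0.5
```

```bash
python3 -m crank '[{"linear":[0.01,0,0],"delta_rot":[0,0,0],"fingers":0},{"linear":[0,0,0],"delta_rot":[0,0,0],"fingers":0},{"linear":[0,0,0],"delta_rot":[0,0,0],"fingers":0},{"linear":[0,0,0],"delta_rot":[0,0,0],"fingers":0},{"linear":[0,0,0],"delta_rot":[0,0,0],"fingers":0}]'
python3 - <<'E'
from h import *
from plant import capture
L={}
for n in('top','scene'):
    c=capture(n);np.savez(f'pics/{n}4.npz',**c)
    sl=(slice(120,205),slice(182,260)) if n=="top" else (slice(180,300),slice(300,420))
    I=[dict(np.load(f"pics/{n}{i}.npz"))["image"].astype(np.float32).mean(2)[sl].copy() for i in(0,3)]
    b=c["image"].astype(np.float32).mean(2)[sl].copy()
    for k,a in zip((0,3),I): print(n,k,np.round(cv2.phaseCorrelate(a,b),3) if False else cv2.phaseCorrelate(a,b))
    L[n]=c["image"]
cv2.imwrite("pics/v4.png",np.hstack([cv2.resize(x,(400,400),interpolation=cv2.INTER_CUBIC) for x in(L['top'][120:280,240:400],L['scene'][150:310,150:310])]))
E
```

```text
time: 11.9
tool_pos: [541.3, -65.9, 124.2]
tcp_rot: [0.947, 1.569, -0.475]
contact_force: [-4.8, 1.4, 12.5]
grip_width: 0.1
top 0 ((0.004117946357879987, -0.03159340486129736), 0.9801420769426558)
top 3 ((0.05432614118159762, 0.021176628232886685), 0.982916358311971)
scene 0 ((0.06886150874315433, 0.003299932511829695), 0.9695259405506982)
scene 3 ((-0.029137550003191848, 0.009361145389242154), 0.9913205032878452)
```

View pics/v4.png

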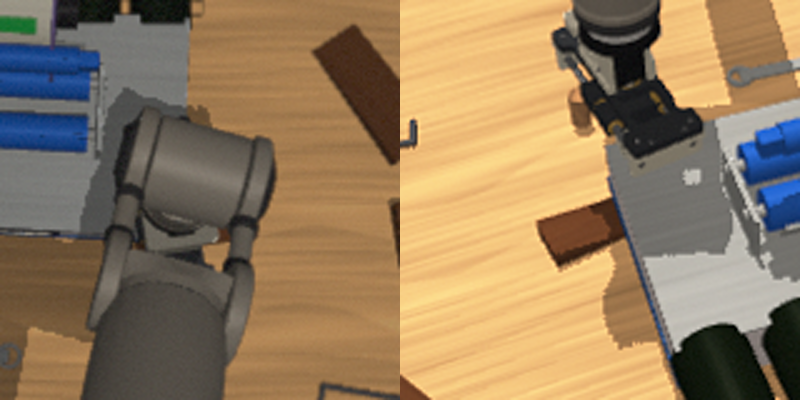

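The wedge is in, and the corner took 12.5 N with under 0.5 mm of travel. The machine did not move in either view. I'll lift off, move clear and check once more.

```bash
python3 -m crank '[{"linear":[-0.3,0,0],"delta_rot":[0,0,0],"fingers":0},{"linear":[-2,0,0],"delta_rot":[0,0,0],"fingers":0},{"linear":[-4,0,0],"delta_rot":[0,0,0],"fingers":0},{"linear":[-4.5,0,0],"delta_rot":[0,0,0],"fingers":0},{"linear":[0,0,4.5],"delta_rot":[0,0,0],"fingers":0}]'
python3 -m crank '[{"linear":[0,0,4.5],"delta_rot":[0,0,0],"fingers":0},{"linear":[0,0,4.5],"delta_rot":[0,0,0],"fingers":0},{"linear":[0,0,4.5],"delta_rot":[0,0,0],"fingers":0},{"linear":[0,0,4.5],"delta_rot":[0,0,0],"fingers":0},{"linear":[0,0,0],"delta_rot":[0,0,0],"fingers":0}]'
python3 - <<'E'
from h import *
from plant import capture
for n in('top','scene'):
    c=capture(n);np.savez(f'pics/{n}5.npz',**c)
    sl=(slice(120,205),slice(182,260)) if n=="top" else (slice(180,300),slice(300,420))
    a=dict(np.load(f"pics/{n}0.npz"))["image"].astype(np.float32).mean(2)[sl].copy()
    print(n,cv2.phaseCorrelate(a,c["image"].astype(np.float32).mean(2)[sl].copy()))
    cv2.imwrite(f"pics/{n}5.png",c["image"])
E
```

```text
time: 12.5
tool_pos: [550.4, -107.6, 237.2]
tcp_rot: [1.253, 1.56, -0.163]
contact_force: [1.7, -0.9, 0.5]
grip_width: 0.2
time: 13.0
tool_pos: [574.3, -293.8, 229.4]
tcp_rot: [-0.312, 1.569, -1.739]
contact_force: [-0.1, 0.6, -0.3]
grip_width: 0.3
top ((-0.017683509530527886, -0.05258581101711712), 0.9975373503896925)
scene ((0.06870385034329729, 0.02653889163769918), 0.9861324956681994)
```

View pics/scene5.png

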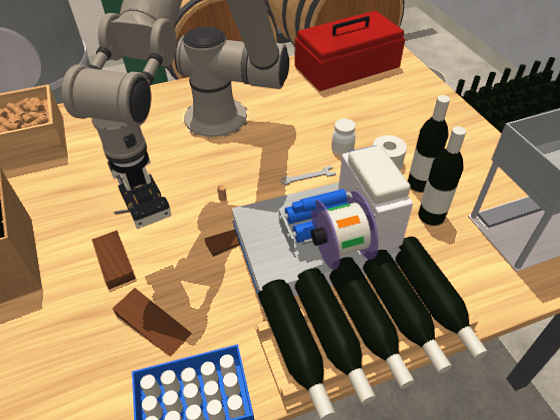

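The wedge is in place under the corner at about (222,243). The labeller, cork (222,192), wrench, bottles and the other wedges are where they were, and the arm is clear.

```bash
python3 -c "
from plant import workorder
print(workorder.close_job())"
```

```text
the job is handed in; nothing more can be done
None
```

The oak wedge is snug under the front right foot, the labeller did not give in the press test, and the job is handed in at about 13 s on the clock.

- **Wedge:** I chose the 130 x 50 mm one; the other two are about 180 x 75 mm. I slid it thin end first under the short foot. Resistance began in the last few millimetres and I stopped at 7.1 N. The wedge centreline passes under the foot at x of about 541 mm.
- **Press test:** I pressed with the shut fingertips on the deck corner above the foot and reached 12.5 N (12.5 up, about 5 sideways). The tool moved only about 0.4 mm from first contact, with no rocking, so no second push was needed.
- **Last checks:** Both cameras show the labeller within 0.1 pixel (about 0.3 mm) of where it started. The items visible in the last picture look undisturbed. The arm is clear and the force readings are at noise level.
- **Not measured:** I did not look at the other three feet directly. That they still stand on the table is inferred from the low push force and the unmoved deck.
- **Rejected call:** One retreat call was refused because of a typing error. The arm did not move.

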